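# Build up a stepped drill pulley on its assembly post

### The job

Build up the stepped pulley for the bench drill on the post of the round assembly fixture: from the bottom up the large pulley, the medium pulley, the plain spacer sleeve and the small pulley, each lying flat on the one below. Then draw the retaining pin out of its light stand without tipping the stand over, and put it into the hollow top of the post until its flange lies on the small pulley. Do not shift the aluminium bracket that stands among the parts.

Things in the scene. Friction and masses are not known exactly. Their poses are not given: they have to be found in the camera images.
- fixture: Assembly fixture, fixed to the bench: dark round base 84 mm in diameter and 12 mm thick (its top tapers to 76 mm diameter), from whose centre a bright hollow post rises: 20 mm outside diameter, 12 mm bore, top (rounded lip) 66 mm above the bench, 54 mm above the base. The bore is open at the top and reaches down to the top of the base. Origin: centre of the base's underside, on the bench; z up along the post. Position varies.
- large_pulley: Largest bare steel V-belt pulley: a ring 64 mm in diameter, 14 mm high, with a V groove round its rim. Bore 26 mm diameter, right through. Lies flat on the bench. Origin: centre of its underside; z up along the bore. Loose.
- medium_pulley: Middle-sized bare steel V-belt pulley: a ring 54 mm in diameter, 14 mm high, with a V groove round its rim. Bore 26 mm diameter, right through. Lies flat on the bench. Origin: centre of its underside; z up along the bore. Loose.
- small_pulley: Smallest bare steel V-belt pulley: a ring 44 mm in diameter, 14 mm high, with a V groove round its rim. Bore 26 mm diameter, right through. Lies flat on the bench. Origin: centre of its underside; z up along the bore. Loose.
- spacer_sleeve: Plain smooth steel sleeve without a groove: a ring 36 mm in diameter, 20 mm high. Bore 26 mm diameter, right through. Lies flat on the bench. Origin: centre of its underside; z up along the bore. Loose.
- retaining_pin: Retaining pin, upright in its stand at the start: shank 8 mm in diameter and 48 mm long with a tapered tip (last 6 mm), above it a round flange 34 mm in diameter and 5 mm thick, above that a knurled round knob 22 mm in diameter and 28 mm high, to grip from above; 81 mm long in all. Origin: centre of the shank's tip (lower end); z up along the pin. Its flange's underside is 48 mm, its knob's foot 53 mm above the origin.
- pin_stand: Light free-standing black stand (about 70 g, not fixed) that holds the pin: round foot 50 mm in diameter, 8 mm thick, with an upright tube of 20 mm outside and 12 mm inside diameter, 58 mm high over all. The pin's flange rests on the tube's top, its tip 10 mm above the bench; the pin must be drawn 48 mm straight up to come free. Origin: centre of the foot's underside; z up.
- bracket: Bystander: drilled aluminium angle bracket, 30 x 34 mm on plan and 40 mm tall, standing loose on the bench among the parts. Origin: centre of its underside. To be left where it stands.
- rotary_tool: Obstacle, fixed: a hand-held rotary tool hanging from above, nose down, 0.65 m straight ahead of the robot, not to be struck by the arm or the wrist. Its lower end is 0.46 m over the bench; its flexible shaft and leads loop down to the right of it. Cross from one side to the other within 0.50 m of the robot. Origin: its lower end.
Mind the look-alikes: they are no part of the job. Leave any green, orange or turquoise look-alike of the medium_pulley alone.

How it is judged (in metres and radians):
At the end, for the whole second after the job is handed in: Undersides above the bench: large pulley 12 mm, medium 26, sleeve 40, small 60, pin tip 26 (each within 3.5 mm); rings within 6 mm and pin within 5 mm of the post's axis; all level within 0.08 rad, released, at rest. Pin stand on the bench, upright within 0.1 rad (z of large_pulley in the frame of fixture between 0.0085 and 0.0155 m and horizontal distance between each of large_pulley, medium_pulley, spacer_sleeve, small_pulley and fixture below 0.006 m and angle between each of large_pulley, medium_pulley, spacer_sleeve, small_pulley, retaining_pin's own z axis and vertical below 0.08 rad and linear speed of each of large_pulley, medium_pulley, spacer_sleeve, small_pulley, retaining_pin below 0.02 m/s and z of medium_pulley in the frame of fixture between 0.0225 and 0.0295 m and z of spacer_sleeve in the frame of fixture between 0.0365 and 0.0435 m and z of small_pulley in the frame of fixture between 0.0565 and 0.0635 m and z of retaining_pin in the frame of fixture between 0.0225 and 0.0295 m and horizontal distance between retaining_pin and fixture below 0.005 m and angle between pin_stand's own z axis and vertical below 0.1 rad and height (world z) of pin_stand below 0.01 m); the robot touches nothing.
It fails at once if the pin stand is tipped by more than 0.35 rad (angle between pin_stand's own z axis and vertical above 0.35 rad).
It fails at once if the bracket is shifted by more than 25 mm (distance of bracket from where it was at the start of the episode above 0.025 m).
It also fails if it takes over 120 s, if anything falls off the work surface, if the arm or the gripper's body presses on something with over 40 N, if the wrist force passes 120 N, or if a joint passes its speed limit or range.

### The arm

A 6-joint arm with a two-finger parallel gripper is mounted at the origin on a cart in front of the work surface, level with it; the furniture and walls round the work are solid. World frame = base frame: x ahead of the robot, y to its left, z up, the work surface at z = 0. Lengths are in mm, angles in rad, forces in N, time in s.
With the tool pointing down it reaches from about 275 to 750 mm from the base axis. Payload 10.2 kg.
Tool frame: the origin (TCP) lies midway between the tips of the shut fingers; the grasp point (between the pads) lies grip_depth behind it (grip_depth is the distance from the TCP to the grasp point, in mm); z points along the fingers, y is the line along which they close (so a half turn about z gives the same grasp; the last joint's range is limited). The gripper opens to 85 mm and grips with 20 to 120 N. Pads are 22 mm wide; open, the fingers measure 114 mm over their backs; the gripper's body (76 mm by 85 mm) begins 54 mm behind the grasp point. The pads swing forward as they close: fully open they stand 13 mm farther back than shut.
Start: joints at [0.893, 0.313, 1.498, -0, 1.331, -0.223], TCP at [230.636, 471.633, 231.294] pointing down, gripper open.
Joint ranges: [-2.94, 2.94], [-0.97, 2.17], [0.19, 2.56], [-1.23, 4.37], [0.02, 3.11], [-2.88, 2.88]. Speed limits (rad/s): [2.39, 2.39, 3.01, 3.14, 3.14, 3.14].

### API

Orientations are given as a unit quaternion [w, x, y, z].
In Python, from rig import * gives the robot as it stands.
- The arm moves only by the tool servo_tool, never from a script. Its argument "commands" is a list of rows, each a list of 3 entries, a list of its own where there are three numbers: the gripper command: -1 is fully open, 1 is shut, values between are in proportion, then the shift along the tool's x, y, z in m, then the turn, a rotation vector about the tool's x, y, z in units of 6 degrees (1.0 is 6 degrees). In form: [[grip, [dx, dy, dz], [ax, ay, az]], ...]. A call has 1 to 10 rows; each row shifts and turns the commanded pose from where the row before left it, along the tool's axes as they then stand; what a row does not reach is not made up. A row lasts 1/12 s, in which the tool goes at most 41.7 mm and 7.16 degrees, less where a joint would pass 70% of its speed; a pose out of reach is approached as far as the arm can. A call is refused whole if a number of a shift passes 0.0417 or a number of a turn 1, either way. A call with a gripper value outside its range is refused whole. The fingers move at their own pace and stop on an object; "squeeze" is the grip in N (left out, the last holds). Time passes only in rows, so rows that do not move let the fingers close. It gives the time, the measured TCP pose, the force, the opening and the grip force at its end, in the units of the state.
- sense(): the state, without advancing time (a new reading comes with each control period).
- capture(name): name is "scene" or "top" or "wrist"; returns a dict with "pixels" (400x640x3 uint8, red, green, blue), "z_map" (400x640 float32, mm along the optical axis (not along the pixel's ray), 0 where there is no reading), "fx", "fy", "cx", "cy" (pixels), "distortion" ([k1, k2, p1, p2, k3] as OpenCV has them; the pictures are not rectified), "rvec" (rotation vector, rad) and "tvec" (3), from world to camera coordinates, as OpenCV has them; the wrist camera has in their place "T_tool_cam" (4x4, takes a point from camera to tool coordinates, whose origin is the TCP and whose axes are the flange's). Camera axes: x right, y down, z forward; pixel columns grow to the right and rows downward; lengths in mm; the calibration is good to about 2 mm. A picture is of the moment at which its call begins: read the wrist's pose just before it.
- finish_job(): hands the job in; it is judged then, once.
The state is a dict: "time_s": time; "joints": joint angles; "dq": joint speeds; "tau": joint torques, N m; "eef_pos": TCP position; "ee_rot": TCP orientation; "force": force on the tool from outside, world axes, zero at the start; "wrist_torque": the same for the moment, N m; "grip_width": opening from 0.0 (shut) to 1.0 (fully open); "grip_force": force on a finger pad.
Only numpy, scipy, OpenCV 4.12 (cv2) and the standard library are available. Lean on these libraries where they do the work, as an engineer would, in place of code of your own. Each camera call takes 0.05 s, during which the arm holds its last target. There are 200 camera calls.

## Working session

There is one attempt and no reset: what is moved stays moved. The work goes in short steps, Python scripts to look and compute and a tool call to move; the robot and the scene stay as the last step left them, time stands still between calls to the robot, and variables do not carry over. Pictures are saved under pics/ and viewed, at most 14 in all, crops included, and the job is handed in when it is done.

Besides the shell and the picture viewer there is one more tool, called after "Request:" as name([rows], argument=value, ...), one row to a line, values as JSON. servo_tool: Moves the arm, as the interface text tells. Its arguments: {"type":"object","properties":{"commands":{"type":"array"},"squeeze":{"type":"number"}},"required":["commands"]}

```bash
ls; mkdir -p pics; cat > h.py <<'E'
from rig import *
import numpy as np, cv2
def K(c): return np.array([[c["fx"],0,c["cx"]],[0,c["fy"],c["cy"]],[0,0,1.]])
def pose(c,s=None):
    """camera->world R,t"""
    if "rvec" in c:
        R=cv2.Rodrigues(np.array(c["rvec"],float))[0]; return R.T,-R.T@np.array(c["tvec"],float).ravel()
    from scipy.spatial.transform import Rotation as Ro
    w,x,y,z=s["ee_rot"]; Rt=Ro.from_quat([x,y,z,w]).as_matrix()
    T=np.array(c["T_tool_cam"]); return Rt@T[:3,:3], Rt@T[:3,3]+np.array(s["eef_pos"])
def rays(c,uv):
    p=cv2.undistortPoints(np.array(uv,float).reshape(-1,1,2),K(c),np.array(c["distortion"],float)).reshape(-1,2)
    return np.c_[p,np.ones(len(p))]
def onplane(c,uv,z,s=None):
    R,t=pose(c,s); d=rays(c,uv)@R.T; k=(z-t[2])/d[:,2]; return t+d*k[:,None]
def cloud(c,s=None):
    v,u=np.mgrid[0:400,0:640]; uv=np.c_[u.ravel(),v.ravel()]
    R,t=pose(c,s); P=(rays(c,uv)*c["z_map"].reshape(-1,1))@R.T+t
    P[c["z_map"].ravel()==0]=np.nan
    return P.reshape(400,640,3)
def save(c,n): cv2.imwrite("pics/"+n,c["pixels"][:,:,::-1])
E
python3 - <<'E'
from h import *
s=sense(); print(s)
for n in ("scene","top"):
    c=capture(n); save(c,n+"0.png"); np.savez(n+"0.npz",**{k:np.array(v) for k,v in c.items()}); print(n,pose(c)[1],c["fx"],c["distortion"])
E
```

```text
pics
{'time_s': 0.0, 'joints': array([ 8.92594812e-01,  3.13446000e-01,  1.49848382e+00,  3.97411513e-05,
        1.33098363e+00, -2.23410229e-01]), 'dq': array([-0.00019961,  0.00029661,  0.00090225, -0.00048516,  0.00012682,
        0.00166692]), 'tau': array([-4.89260201e-04, -4.12271440e+01, -2.59747106e+01, -2.30130063e-04,
        4.17079747e-03,  3.97808583e-05]), 'eef_pos': array([230.45319739, 471.4174959 , 230.71952786]), 'ee_rot': array([-3.05100307e-04,  2.25445540e-01,  9.74255548e-01, -5.86013534e-04]), 'force': array([-0.02284077,  0.40291558, -0.08894291]), 'wrist_torque': array([-0.01776808, -0.01014565,  0.03888655]), 'grip_force': 0.0, 'grip_width': 1.0001833658093748}
scene [-415.48046457  644.87721478  797.53096652] 436.5439364814633 [-0.10786179  0.          0.          0.          0.        ]
top [ 313.32583998   44.22295751 1357.2543037 ] 413.53311825132147 [-0.04586305  0.          0.          0.          0.        ]
```

View pics/scene0.png

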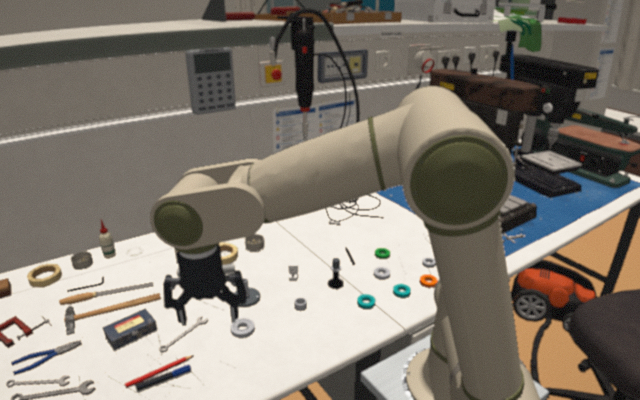

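View pics/top0.png

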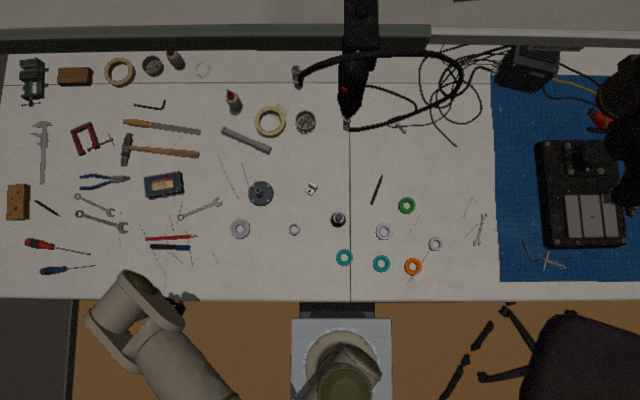

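The scene and top views show these things. In the top view the grey rings are at (240,228), (384,231), (434,243) and a small one at (294,229). The dark fixture with its post is at (261,193), the pin in its stand at (338,219) and the bracket at (312,188). The look-alikes are turquoise at (344,257) and (381,263), green at (406,205) and orange at (413,267). Tape and tins at (270,121), (306,122), (152,66) and (119,72) are also ring-shaped.

```bash
python3 - <<'E'
from h import *
c=dict(np.load("top0.npz")); P=cloud(c)
Rw,t=pose(c); print(Rw.round(3))
for n,(u,v),z in [("L",(240,228),14),("M",(384,231),14),("S",(434,243),14),("sl",(294,229),20),("fix",(261,193),66),("pin",(338,219),91),("br",(312,188),40),("tq",(344,257),14)]:
    w=P[v-14:v+15,u-14:u+15].reshape(-1,3)
    img=c["pixels"][v-14:v+15,u-14:u+15].reshape(-1,3).astype(int)
    print(n,onplane(c,[(u,v)],z)[0].round(0), "zmed",np.nanmedian(w[:,2]).round(1),"max",np.nanpercentile(w[:,2],[1,90,99]).round(1))
    k=w[:,2]>np.nanmedian(w[:,2])+6
    if k.sum(): print("   ",k.sum(),w[k].mean(0).round(1),w[k].min(0).round(0),w[k].max(0).round(0))
a=c["pixels"][160:285,220:460,::-1]
cv2.imwrite("pics/topcrop.png",cv2.resize(a,(800,417),interpolation=cv2.INTER_CUBIC))
E
```

```text
[[ 0.002 -0.987  0.16 ]
 [-1.    -0.002  0.003]
 [-0.003 -0.16  -0.987]]
L [437. 331.  14.] zmed 1.1 max [-6.6 14.4 18.4]
    255 [436.8 333.5  13.1] [391. 301.   7.] [467. 378.  23.]
M [ 428. -139.   14.] zmed 0.4 max [-6.5 13.1 17.5]
    180 [ 428.6 -138.7   13. ] [ 402. -175.    6.] [ 471. -100.   21.]
S [ 389. -301.   14.] zmed -0.2 max [-6.8 10.4 17.2]
    110 [ 388.  -306.6   13. ] [ 347. -337.    6.] [ 435. -284.   20.]
sl [433. 154.  20.] zmed 0.0 max [-6.7  4.7 22. ]
    65 [434.2 154.8  16.9] [389. 112.   6.] [481. 200.  25.]
fix [544. 257.  66.] zmed 8.4 max [-5.7 15.5 64. ]
    122 [551.7 267.4  29.3] [519. 232.  14.] [589. 305.  70.]
pin [458.  13.  91.] zmed 0.5 max [-8.3 59.9 92.4]
    152 [463.2  11.3  48.1] [422. -32.   7.] [511.  34.  97.]
br [565.  96.  40.] zmed 0.2 max [-7.1 10.4 41.7]
    106 [568.4  99.5  21.3] [524.  67.   6.] [598. 130.  45.]
tq [344.  -8.  14.] zmed 0.1 max [-18.3  13.3  18.1]
    179 [344.6  -8.5  13.1] [309. -44.   6.] [376.  34.  21.]
```

View pics/topcrop.png

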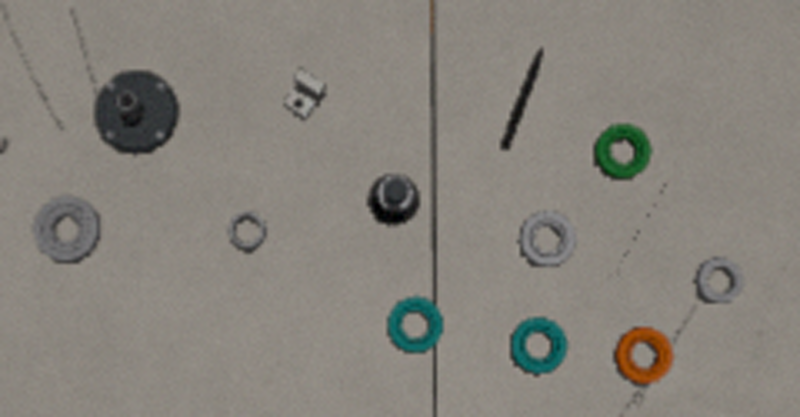

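The three grey rings come out at the right sizes: large at (240,228), medium at (384,231) and small at (434,243), with the sleeve at (294,229). The crop confirms this; turquoise, green and orange are the decoys. I'll look up grip_depth, then turn the tool square to the world axes over the large pulley.

```bash
python3 - <<'E'
import rig
for k in dir(rig):
    if not k.startswith("_"):
        v=getattr(rig,k); print(k, v if isinstance(v,(int,float,list,tuple,dict,str)) else type(v))
E
```

```text
PlanningError <class 'type'>
capture <class 'function'>
finish_job <class 'function'>
grip_depth 18.700000000000003
sense <class 'function'>
```

Request:
servo_tool([
  [-1,[0,0,0],[0,0,-1]],
  [-1,[0,0,0],[0,0,-1]],
  [-1,[0,0,0],[0,0,-1]],
  [-1,[0,0,0],[0,0,-1]],
  [-1,[0,0,0],[0,0,-0.34]],
  [-1,[-0.04,-0.035,0],[0,0,0]],
  [-1,[-0.04,-0.035,0],[0,0,0]],
  [-1,[-0.04,-0.035,0],[0,0,0]],
  [-1,[-0.04,-0.035,0],[0,0,0]],
  [-1,[0,0,0],[0,0,0]],
])

```text
time_s: 0.93
eef_pos: [360.4, 357.8, 230.9]
ee_rot: [0.0, 0.003, 1.0, -0.001]
force: [-0.4, -0.8, -0.5]
grip_width: 1.0
grip_force: 0.0
```

```bash
cat >> h.py <<'E'
def wrist(name=None):
    s=sense(); c=capture("wrist")
    if name: save(c,name)
    return s,c
E
python3 - <<'E'
from h import *
s,c=wrist("w1.png"); print(s["eef_pos"],s["ee_rot"]); print(np.array(c["T_tool_cam"]).round(3),c["fx"])
np.savez("w1.npz",**{k:np.array(v) for k,v in c.items()})
P=cloud(c,s); print(np.nanpercentile(P[...,2],[1,50,99]), P[200,320],P[20,320],P[380,320],P[200,20],P[200,620])
E
```

```text
[360.3706113  357.79803143 230.8812262 ] [ 3.80600674e-04  3.18192919e-03  9.99994559e-01 -7.82977882e-04]
[[-0.00000e+00 -9.51000e-01 -3.11000e-01  8.00410e+01]
 [ 1.00000e+00 -0.00000e+00 -1.00000e-03 -3.11000e-01]
 [ 1.00000e-03 -3.11000e-01  9.51000e-01 -1.41994e+02]
 [ 0.00000e+00  0.00000e+00  0.00000e+00  1.00000e+00]] 337.3998797644823
[-2.60986165e+00 -1.94254495e-01  3.14806182e+02] [409.4180552  353.46985252  -0.49250082] [220.3963385  355.21277655  -2.11735561] [348.057519   356.99058155 309.11351611] [ 4.07143153e+02  7.53874366e+00 -3.09823583e-01] [411.64799757 699.11613116  -1.19795695]
```

View pics/w1.png

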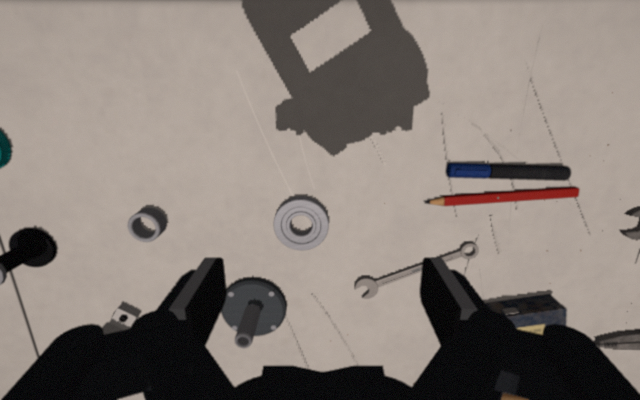

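The wrist view shows the large pulley at (301,222), the fixture with its post top at (244,342), the sleeve at (147,225), the pin at (30,250) and the bracket at (125,318).

```bash
cat >> h.py <<'E'
def find(c,s,xy,zt,rad,tol=4):
    """centre of a flat round top of height zt near xy: depth picks pixels, rays on the plane zt give points"""
    P=cloud(c,s); v,u=np.mgrid[0:400,0:640]; uv=np.c_[u.ravel(),v.ravel()]
    Q=onplane(c,uv,zt,s).reshape(400,640,3)
    m=(np.abs(P[...,2]-zt)<tol)&(np.hypot(Q[...,0]-xy[0],Q[...,1]-xy[1])<rad*1.6+6)
    m=m.astype(np.uint8); m=cv2.morphologyEx(m,cv2.MORPH_CLOSE,np.ones((3,3)))
    n,l,st,ce=cv2.connectedComponentsWithStats(m)
    i=1+np.argmax(st[1:,4]); q=Q[l==i][:,:2]
    (x,y),r=cv2.minEnclosingCircle(q.astype(np.float32))
    return np.round([x,y,r,*((q.min(0)+q.max(0))/2),*np.median(q,0),np.nanmedian(P[l==i][:,2]),len(q)],1)
E
python3 - <<'E'
from h import *
s=sense(); c=dict(np.load("w1.npz")); 
print("L",find(c,s,(437,332),14,32)); print("sl",find(c,s,(434,154),20,18)); print("post",find(c,s,(545,262),66,10)); print("base",find(c,s,(545,262),12,40))
c=dict(np.load("top0.npz"))
print("L",find(c,s,(437,332),14,32));print("M",find(c,s,(428,-139),14,27));print("S",find(c,s,(389,-303),14,22)); print("sl",find(c,s,(434,154),20,18)); print("post",find(c,s,(545,262),66,10)); print("base",find(c,s,(545,262),12,40)); print("pin",find(c,s,(458,12),91,11))
E
```

```text
L [ 432.7  332.7   32.2  432.6  332.3  431.3  332.9   13.2 1904. ]
sl [431.3 156.3  18.6 430.8 156.3 431.2 156.   19.  425. ]
post [547.2 269.6  11.6 547.  269.6 547.6 270.1  64.5 168. ]
base [ 547.5  269.3   41.7  546.6  269.9  541.7  275.1   11.3 2283. ]
L [437.  333.2  32.  436.8 332.5 436.8 333.4  12.8 250. ]
M [ 428.1 -138.7   27.   428.1 -138.8  428.  -138.7   13.1  168. ]
S [ 387.4 -307.    22.3  387.6 -307.1  385.9 -306.3   13.6   97. ]
sl [436.1 154.8  17.7 436.7 153.7 436.8 153.9  19.9  49. ]
post [554.8 268.1   9.5 554.9 268.  554.9 266.3  63.9  20. ]
base [554.  268.4  41.6 553.4 268.8 553.2 267.6  11.7 423. ]
pin [466.7  12.6  10.6 467.5  12.7 466.   12.7  90.   36. ]
```

Request:
servo_tool([
  [-1,[-0.012,-0.005,0.016],[0,0,0]],
  [-1,[-0.012,-0.005,0.016],[0,0,0]],
  [-1,[-0.012,-0.005,0.016],[0,0,0]],
  [-1,[-0.012,-0.005,0.016],[0,0,0]],
  [-1,[-0.012,-0.005,0.016],[0,0,0]],
  [-1,[0,0,0],[0,0,0]],
  [-1,[0,0,0],[0,0,0]],
])

```text
time_s: 1.57
eef_pos: [415.3, 337.1, 150.8]
ee_rot: [-0.001, 0.0, 1.0, -0.0]
force: [-0.3, -0.2, 1.5]
grip_width: 1.0
grip_force: 0.0
```

```bash
python3 - <<'E'
from h import *
s,c=wrist("w2.png"); print(s["eef_pos"],s["ee_rot"],s["dq"].round(3)); print("L",find(c,s,(434,333),14,32)); print("post",find(c,s,(547,269),66,10)); print("base",find(c,s,(547,269),12,40)); print("sl",find(c,s,(433,155),20,18))
E
```

```text
[415.28961514 337.11224214 150.8303439 ] [-9.28911298e-04  1.60734448e-04  9.99999505e-01 -3.18344817e-04] [ 0.015 -0.033 -0.016  0.002  0.008  0.001]
L [ 435.1  330.5   32.1  435.1  330.6  434.   330.6   13.2 3332. ]
post [549.9 267.2  10.8 549.6 267.3 549.6 267.4  64.5 294. ]
base [ 549.9  266.8   41.8  549.3  268.7  544.3  274.8   11.6 3530. ]
sl [433.7 154.8  19.1 433.5 154.7 432.7 153.9  19.2 786. ]
```

View pics/w2.png

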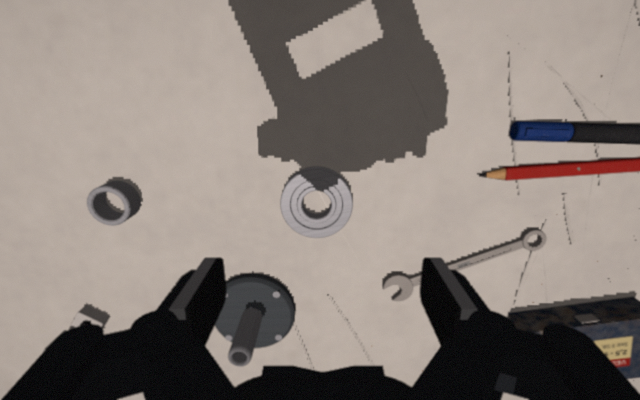

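The ring (317,202) and the post top (240,355) are clear from here, and the fit gives L at (435.1,330.5) and the fixture axis at (549.9,267.0). I'll go down over L.

Request:
servo_tool([
  [-1,[-0.01,-0.0035,0.02],[0,0,0]],
  [-1,[-0.01,-0.003,0.025],[0,0,0]],
  [-1,[0,0,0.03],[0,0,0]],
  [-1,[0,0,0.03],[0,0,0]],
  [-1,[0,0,0.015],[0,0,0]],
  [-1,[0,0,0],[0,0,0]],
  [-1,[0,0,0],[0,0,0]],
], squeeze=40)

```text
time_s: 2.2
eef_pos: [435.8, 331.1, 32.3]
ee_rot: [0.0, -0.0, 1.0, 0.0]
force: [0.1, 0.4, 1.0]
grip_width: 1.0
grip_force: 0.0
```

```bash
python3 - <<'E'
from h import *
s,c=wrist("w3.png"); print(s["eef_pos"],s["ee_rot"]); print("L",find(c,s,(435,331),14,32)); print("base",find(c,s,(550,267),12,40),find(c,s,(550,267),66,10)); print("sl",find(c,s,(433,155),20,18))
E
```

```text
[435.84230306 331.08145132  32.29291019] [ 2.87800378e-04 -2.84222213e-04  9.99999901e-01  1.87822143e-04]
L [ 434.6  330.7   32.   434.4  330.8  432.1  330.8   13.1 8993. ]Traceback (most recent call last):
  File "<stdin>", line 2, in <module>
  File "h.py", line 33, in find
    i=1+np.argmax(st[1:,4]); q=Q[l==i][:,:2]
        ~~~~~~~~~^^^^^^^^^^
    return _wrapfunc(a, 'argmax', axis=axis, out=out, **kwds)
    return bound(*args, **kwds)
ValueError: attempt to get argmax of an empty sequence
```

Request:
servo_tool([
  [-1,[0.001,0,0.015],[0,0,0]],
  [-1,[0,0,0.014],[0,0,0]],
  [-1,[0,0,0.006],[0,0,0]],
  [-1,[0,0,0],[0,0,0]],
  [1,[0,0,0],[0,0,0]],
  [1,[0,0,0],[0,0,0]],
  [1,[0,0,0],[0,0,0]],
  [1,[0,0,0],[0,0,0]],
  [1,[0,0,0],[0,0,0]],
], squeeze=40)

```text
time_s: 3.0
eef_pos: [435.7, 330.8, -1.8]
ee_rot: [0.001, -0.0, 1.0, 0.0]
force: [-3.0, -0.3, 8.9]
grip_width: 0.732
grip_force: 41.6
```

Request:
servo_tool([
  [1,[0,0,-0.015],[0,0,0]],
  [1,[0,0,-0.03],[0,0,0]],
  [1,[0,0,-0.035],[0,0,0]],
  [1,[0,0,-0.03],[0,0,0]],
  [1,[-0.008,-0.005,0],[0,0,0]],
  [1,[-0.016,-0.009,0],[0,0,0]],
  [1,[-0.016,-0.009,0],[0,0,0]],
  [1,[-0.01,-0.007,0],[0,0,0]],
  [1,[0,0,0],[0,0,0]],
  [1,[0,0,0],[0,0,0]],
])

```text
time_s: 3.83
eef_pos: [485.0, 300.0, 106.0]
ee_rot: [-0.0, 0.001, 1.0, -0.0]
force: [-0.9, -1.0, -2.6]
grip_width: 0.73
grip_force: 44.9
```

```bash
sed -i 's/    i=1+np.argmax/    if n<2: return None\n    i=1+np.argmax/' h.py; python3 - <<'E'
from h import *
s,c=wrist("w4.png"); e=s["eef_pos"]; print(e,s["ee_rot"],s["force"]); print("L",find(c,s,e[:2],e[2]+1.8+14,32)); print("post",find(c,s,(550,267),66,10),"base",find(c,s,(550,267),12,40)); print("sl",find(c,s,(433,155),20,18))
E
```

```text
[484.96117028 299.96737119 105.97880754] [-3.80198219e-04  6.76125609e-04  9.99999698e-01 -4.40310386e-05] [-0.85386755 -1.0413295  -2.55621534]
L [  479.3   299.5    45.9   483.4   299.5   479.4   299.4   120.8 13877. ]
post [550.9 266.2   9.8 551.7 265.6 555.5 262.6  64.5 236. ] base [ 545.7  295.4   17.6  544.8  293.   545.   294.2   11.5 1036. ]
sl [ 434.4  154.7   19.1  434.6  154.7  433.6  153.9   19.1 1398. ]
```

View pics/w4.png

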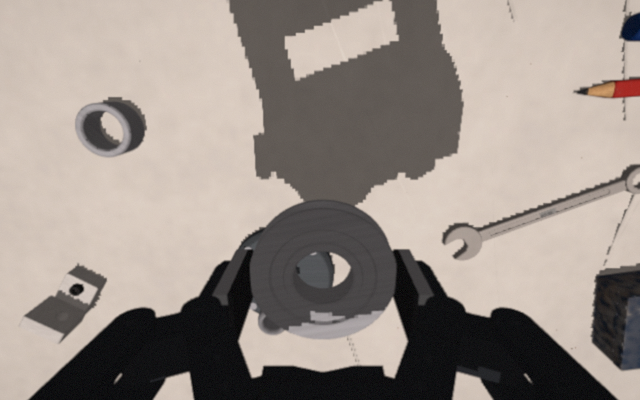

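The large pulley is held level between the fingers, with its bore at (323,268). Its outer rim runs from row 200 to row 338 and from column 250 to 396.

```bash
cat >> h.py <<'E'
def held(c,s,zt,rad):
    """held ring: points of its top in the 8 mm strip |y-y_tcp|, and circle fit to near rim"""
    e=s["eef_pos"]; P=cloud(c,s); v,u=np.mgrid[0:400,0:640]
    Q=onplane(c,np.c_[u.ravel(),v.ravel()],zt,s).reshape(400,640,3)
    m=(np.abs(P[...,2]-zt)<4)&(np.hypot(Q[...,0]-e[0],Q[...,1]-e[1])<rad+5)
    o=[]
    for y in (-12,-6,0,6,12):
        k=m&(np.abs(Q[...,1]-e[1]-y)<1.5); x=Q[...,0][k]
        o.append(x.min()+np.sqrt(rad**2-y*y)-e[0]); 
    k=m&(Q[...,1]<e[1]+40); return np.round(o,1), np.round([np.nanmedian((P[...,2]-zt)[m&(Q[...,0]<e[0]-14)]),np.nanmedian((P[...,2]-zt)[m&(Q[...,0]>e[0]+14)])],1)
E
python3 - <<'E'
from h import *
s,c=wrist(); e=s["eef_pos"]; print(e); print(held(c,s,e[2]+15.8,32)); 
q=onplane(c,[(323,200),(323,338),(250,262),(396,262)],e[2]+15.8,s); print(q-e)
E
```

```text
[484.53949521 300.33147506 106.00127506]
(array([-1.7, -1.2, -1.1, -1.2, -1.7]), array([-1., -1.]))
[[-36.44275684  -0.22790157  15.8       ]
 [ 29.93272929  -0.27482354  15.8       ]
 [ -8.91515171 -30.93053028  15.8       ]
 [ -8.874982    30.42482483  15.8       ]]
```

Request:
servo_tool([
  [1,[-0.01,-0.005,0],[0,0,0]],
  [1,[-0.018,-0.009,0],[0,0,0]],
  [1,[-0.018,-0.009,0],[0,0,0]],
  [1,[-0.014,-0.007,0],[0,0,0]],
  [1,[-0.0065,-0.0035,0],[0,0,0]],
  [1,[0,0,0],[0,0,0]],
  [1,[0,0,0],[0,0,0]],
  [1,[0,0,0],[0,0,0]],
])

```text
time_s: 4.6
eef_pos: [550.7, 267.3, 106.2]
ee_rot: [-0.0, -0.0, 1.0, -0.0]
force: [-0.0, 0.1, -1.4]
grip_width: 0.732
grip_force: 44.9
```

```bash
python3 - <<'E'
from h import *
s,c=wrist("w5.png"); e=s["eef_pos"]; print(e,s["ee_rot"],s["force"]); print(held(c,s,e[2]+15.8,32)); print(find(c,s,(550,267),66,10),find(c,s,(550,267),12,40))
E
```

```text
[550.73873871 267.28160952 106.24818855] [-3.04151852e-04 -2.13033669e-04  9.99999931e-01 -1.57481817e-06] [-0.03794029  0.06337289 -1.44011646]
(array([-1.7, -1.6, -1.1, -1.2, -1.7]), array([-1., -1.]))
None [ 551.3  266.2   40.8  538.6  266.3  536.8  266.3   11.4 5330. ]
```

View pics/w5.png

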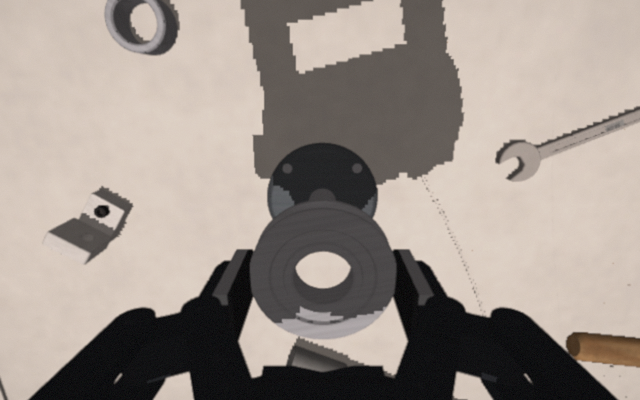

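The ring (columns 250–396) and the base behind it (columns 267–378) share the same centre column, and the post foot shows at (322,193). I'll lower it.

Request:
servo_tool([
  [1,[-0.001,0,0.015],[0,0,0]],
  [1,[0,0,0.015],[0,0,0]],
  [1,[0,0,0.01],[0,0,0]],
  [1,[0,0,0.008],[0,0,0]],
  [1,[0,0,0],[0,0,0]],
  [1,[0,0,0],[0,0,0]],
])

```text
time_s: 5.15
eef_pos: [552.4, 266.9, 58.4]
ee_rot: [-0.0, 0.0, 1.0, -0.0]
force: [0.5, 0.1, -1.7]
grip_width: 0.729
grip_force: 44.9
```

Request:
servo_tool([
  [1,[0.0005,0,0.012],[0,0,0]],
  [1,[0,0,0.012],[0,0,0]],
  [1,[0,0,0.012],[0,0,0]],
  [1,[0,0,0.008],[0,0,0]],
  [1,[0,0,0.003],[0,0,0]],
  [1,[0,0,0],[0,0,0]],
  [1,[0,0,0],[0,0,0]],
])

```text
time_s: 5.73
eef_pos: [552.0, 266.7, 10.9]
ee_rot: [-0.0, 0.0, 1.0, -0.0]
force: [0.7, -0.3, -1.1]
grip_width: 0.73
grip_force: 44.9
```

Request:
servo_tool([
  [-1,[0,0,0],[0,0,0]],
  [-1,[0,0,0],[0,0,0]],
  [-1,[0,0,0],[0,0,0]],
  [-1,[0,0,0],[0,0,0]],
  [-1,[0,0,-0.02],[0,0,0]],
  [-1,[0,0,-0.035],[0,0,0]],
  [-1,[0,0,-0.04],[0,0,0]],
  [-1,[0,0,-0.035],[0,0,0]],
  [-1,[0.012,-0.015,-0.02],[0,0,0]],
  [-1,[0.025,-0.03,0],[0,0,0]],
])

```text
time_s: 6.57
eef_pos: [517.7, 223.2, 166.0]
ee_rot: [0.005, -0.001, 1.0, 0.001]
force: [1.3, 0.5, -0.5]
grip_width: 1.002
grip_force: 0.0
```

Request:
servo_tool([
  [-1,[0.025,-0.036,0],[0,0,0]],
  [-1,[0.025,-0.036,0],[0,0,0]],
  [-1,[0.025,-0.036,0],[0,0,0]],
  [-1,[0.014,-0.036,0],[0,0,0]],
  [-1,[0,-0.036,0],[0,0,0]],
  [-1,[0,-0.036,0],[0,0,0]],
  [-1,[0,-0.036,0],[0,0,0]],
  [-1,[0,-0.036,0],[0,0,0]],
  [-1,[0,-0.036,0],[0,0,0]],
  [-1,[0,-0.02,0],[0,0,0]],
])

```text
time_s: 7.4
eef_pos: [429.4, -120.1, 161.6]
ee_rot: [0.0, 0.001, 1.0, -0.001]
force: [-0.1, 0.4, 0.1]
grip_width: 1.0
grip_force: 0.0
```

```bash
python3 - <<'E'
from h import *
s,c=wrist("w6.png"); e=s["eef_pos"]; print(e,s["dq"].round(2)); print("M",find(c,s,(426,-138),14,27)); print("S",find(c,s,(386,-305),14,22)); print("pin",find(c,s,(463,12),91,11))
c=capture("top"); save(c,"top1.png"); print("L",find(c,s,(554,268),26,32),find(c,s,(554,268),66,10))
E
```

```text
[ 429.43455525 -120.05347705  161.62124163] [-0.45  0.12 -0.15  0.01  0.04 -0.44]
M [ 427.  -141.1   27.   426.8 -141.3  426.  -141.2   13.4 2191. ]
S [ 386.3 -307.2   22.8  387.1 -307.2  385.8 -307.9   13.3 1590. ]
pin [464.1   7.7  12.  464.    7.5 463.8   7.6  90.2 758. ]
L [553.8 268.4  32.1 554.1 268.2 550.8 266.6  25.1 261. ] [554.8 268.1   9.5 554.9 268.  556.5 266.2  63.8  19. ]
```

View pics/w6.png

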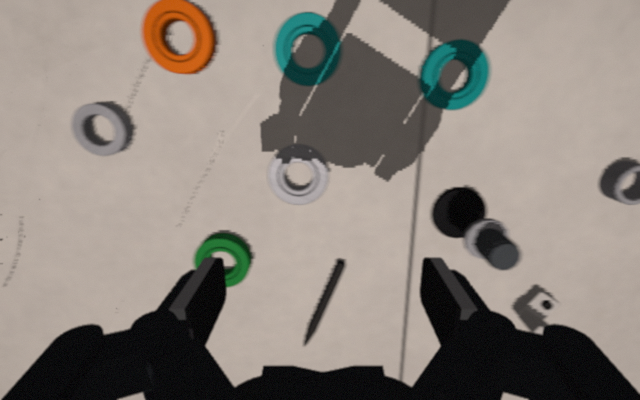

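M at (299,173) is plain steel, with turquoise above it and green at (222,258). The picture was taken in motion, so I'll go lower, settle and measure again.

Request:
servo_tool([
  [-1,[0,0,0.02],[0,0,0]],
  [-1,[0,0,0.03],[0,0,0]],
  [-1,[0,0,0.03],[0,0,0]],
  [-1,[0,0,0.02],[0,0,0]],
  [-1,[0,0,0],[0,0,0]],
  [-1,[0,0,0],[0,0,0]],
  [-1,[0,0,0],[0,0,0]],
])

```text
time_s: 8.08
eef_pos: [430.4, -116.8, 62.6]
ee_rot: [0.001, -0.0, 1.0, -0.001]
force: [0.4, -0.4, -0.5]
grip_width: 1.0
grip_force: 0.0
```

```bash
python3 - <<'E'
from h import *
s,c=wrist(); e=s["eef_pos"]; print(e,s["dq"].round(2)); print("M",find(c,s,(426,-138),14,27)); print("S",find(c,s,(386,-305),14,22)); print("pin",find(c,s,(463,12),91,11))
E
```

```text
[ 430.35376079 -116.83648455   62.62739085] [-0.   -0.01 -0.01  0.   -0.01 -0.  ]
M [ 426.5 -141.1   27.1  426.3 -141.2  425.2 -141.    13.4 4542. ]
S [ 388.1 -298.5   20.4  388.1 -294.2  389.9 -292.1   13.3 1252. ]
pin [462.5   7.3  12.9 461.7   6.7 458.7   8.   90.2 958. ]
```

Request:
servo_tool([
  [-1,[0.002,-0.012,0],[0,0,0]],
  [-1,[0.002,-0.0125,0],[0,0,0]],
  [-1,[0,0,0.015],[0,0,0]],
  [-1,[0,0,0.02],[0,0,0]],
  [-1,[0,0,0.015],[0,0,0]],
  [-1,[0,0,0.0105],[0,0,0]],
  [-1,[0,0,0],[0,0,0]],
  [-1,[0,0,0],[0,0,0]],
])

```text
time_s: 8.8
eef_pos: [426.1, -141.6, 1.7]
ee_rot: [0.001, 0.0, 1.0, -0.0]
force: [1.4, -0.4, -0.2]
grip_width: 1.0
grip_force: 0.0
```

```bash
python3 - <<'E'
from h import *
s,c=wrist(); e=s["eef_pos"]; print(e,s["dq"].round(2),s["force"]); print("M",held(c,s,14,27))
E
```

```text
[ 426.101441   -141.59689593    1.70843753] [ 0.   -0.01 -0.01 -0.    0.    0.  ] [ 1.38843284 -0.42519887 -0.24716314]
M (array([-0.5, -0.2,  0. , -0.2, -1. ]), array([-0.7, -0.6]))
```

Centred, so I'll grip and lift.

Request:
servo_tool([
  [1,[0,0,0],[0,0,0]],
  [1,[0,0,0],[0,0,0]],
  [1,[0,0,0],[0,0,0]],
  [1,[0,0,0],[0,0,0]],
  [1,[0,0,0],[0,0,0]],
  [1,[0,0,-0.015],[0,0,0]],
  [1,[0,0,-0.03],[0,0,0]],
  [1,[0,0,-0.04],[0,0,0]],
  [1,[0,0,-0.04],[0,0,0]],
  [1,[0,0.015,-0.025],[0,0,0]],
])

```text
time_s: 9.68
eef_pos: [426.4, -128.0, 154.7]
ee_rot: [0.002, 0.001, 1.0, -0.002]
force: [1.2, -0.5, -1.4]
grip_width: 0.604
grip_force: 43.2
```

Request:
servo_tool([
  [1,[0,0.03,0],[0,0,0]],
  [1,[0,0.038,0],[0,0,0]],
  [1,[0,0.038,0],[0,0,0]],
  [1,[0,0.038,0],[0,0,0]],
  [1,[0,0.038,0],[0,0,0]],
  [1,[-0.01,0.036,0],[0,0,0]],
  [1,[-0.02,0.034,0],[0,0,0]],
  [1,[-0.025,0.034,0],[0,0,0]],
  [1,[-0.025,0.03,-0.0],[0,0,0]],
  [1,[-0.02,0.025,0],[0,0,0]],
])

```text
time_s: 10.52
eef_pos: [526.2, 216.7, 150.9]
ee_rot: [0.0, -0.0, 1.0, 0.0]
force: [-0.3, -0.5, -1.5]
grip_width: 0.608
grip_force: 43.2
```

Request:
servo_tool([
  [1,[-0.012,0.02,0.01],[0,0,0]],
  [1,[-0.005,0.015,0.02],[0,0,0]],
  [1,[0,0,0.01],[0,0,0]],
  [1,[0,0,0],[0,0,0]],
  [1,[0,0,0],[0,0,0]],
])

```text
time_s: 10.93
eef_pos: [542.0, 248.6, 110.8]
ee_rot: [-0.001, 0.0, 1.0, -0.0]
force: [0.9, -0.2, -1.9]
grip_width: 0.606
grip_force: 43.2
```

```bash
python3 - <<'E'
from h import *
s,c=wrist("w7.png"); e=s["eef_pos"]; print(e,s["dq"].round(2),s["force"]); print(held(c,s,e[2]-1.7+14,27)); print("post",find(c,s,(550,267),66,10), "L",find(c,s,(550,267),26,32),"base",find(c,s,(550,267),12,40))
E
```

```text
[541.9739955  248.63580154 110.78484373] [-0.01 -0.03 -0.02  0.    0.    0.  ] [ 0.92219895 -0.21988878 -1.88565764]
(array([-0.9, -0.1,  0.1, -0.1, -0.5]), array([-1.1, -1. ]))
post None L [ 551.   266.3   31.9  547.2  266.1  537.9  274.3   25.2 2973. ] base [ 551.2  266.    41.   547.   265.9  527.   266.    11.1 2313. ]
```

Request:
servo_tool([
  [1,[-0.004,0.009,0],[0,0,0]],
  [1,[-0.0045,0.009,0],[0,0,0]],
  [1,[0,0,0.01],[0,0,0]],
  [1,[0,0,0.014],[0,0,0]],
  [1,[0,0,0.012],[0,0,0]],
  [1,[0,0,0.008],[0,0,0]],
  [1,[0,0,0.006],[0,0,0]],
  [1,[0,0,0],[0,0,0]],
  [1,[0,0,0],[0,0,0]],
])

```text
time_s: 11.73
eef_pos: [551.0, 267.0, 60.9]
ee_rot: [0.0, 0.0, 1.0, -0.0]
force: [0.3, -0.1, -0.3]
grip_width: 0.605
grip_force: 43.2
```

Request:
servo_tool([
  [1,[0,0,0.012],[0,0,0]],
  [1,[0,0,0.012],[0,0,0]],
  [1,[0,0,0.0065],[0,0,0]],
  [1,[0,0,0.002],[0,0,0]],
  [1,[0,0,0],[0,0,0]],
  [1,[0,0,0],[0,0,0]],
])

```text
time_s: 12.23
eef_pos: [550.7, 267.2, 28.0]
ee_rot: [-0.0, 0.0, 1.0, -0.0]
force: [-2.1, -0.5, 2.4]
grip_width: 0.608
grip_force: 44.1
```

Request:
servo_tool([
  [-1,[0,0,0],[0,0,0]],
  [-1,[0,0,0],[0,0,0]],
  [-1,[0,0,0],[0,0,0]],
  [-1,[0,0,0],[0,0,0]],
  [-1,[0,0,-0.02],[0,0,0]],
  [-1,[0,0,-0.035],[0,0,0]],
  [-1,[0,0,-0.04],[0,0,0]],
  [-1,[0.01,-0.012,-0.015],[0,0,0]],
  [-1,[0.02,-0.025,0],[0,0,0]],
  [-1,[0.025,-0.025,0],[0,0,0]],
])

```text
time_s: 13.07
eef_pos: [496.1, 204.8, 139.2]
ee_rot: [0.002, -0.0, 1.0, 0.0]
force: [0.5, 0.4, 0.0]
grip_width: 0.998
grip_force: 0.0
```

Request:
servo_tool([
  [-1,[0.025,-0.025,0.01],[0,0,0]],
  [-1,[0.022,-0.022,0.02],[0,0,0]],
  [-1,[0.01,-0.001,0.02],[0,0,0]],
  [-1,[0,0,0.01],[0,0,0]],
  [-1,[0,0,0],[0,0,0]],
  [-1,[0,0,0],[0,0,0]],
  [-1,[0,0,0],[0,0,0]],
])

```text
time_s: 13.65
eef_pos: [439.6, 157.4, 79.0]
ee_rot: [0.001, 0.0, 1.0, 0.0]
force: [0.0, -0.3, 0.3]
grip_width: 0.999
grip_force: 0.0
```

```bash
python3 - <<'E'
from h import *
s,c=wrist("w8.png"); e=s["eef_pos"]; print(e,s["dq"].round(2)); print("sl",find(c,s,(433,155),20,18)); print("fix",find(c,s,(550,267),66,10),find(c,s,(550,267),40,27))
c=capture("top"); print("top M",find(c,s,(554,268),40,27))
E
```

```text
[439.64247684 157.3933357   79.04592945] [ 0. -0. -0. -0. -0.  0.]
sl [ 433.6  152.7   18.3  433.6  152.4  433.1  152.8   19.3 1237. ]
fix [538.  265.7   0.  538.  265.7 538.  265.7  62.1   1. ] [565.9 286.9   2.1 566.2 287.1 565.3 287.2  39.9  13. ]
top M [553.1 268.8  26.9 553.2 269.  553.2 271.   39.8 184. ]
```

Request:
servo_tool([
  [-1,[0.006,-0.005,0.015],[0,0,0]],
  [-1,[0,0,0.02],[0,0,0]],
  [-1,[0,0,0.02],[0,0,0]],
  [-1,[0,0,0.014],[0,0,0]],
  [-1,[0,0,0.005],[0,0,0]],
  [-1,[0,0,0],[0,0,0]],
  [-1,[0,0,0],[0,0,0]],
])

```text
time_s: 14.33
eef_pos: [433.4, 152.3, 4.9]
ee_rot: [0.0, 0.0, 1.0, 0.0]
force: [-0.5, 0.1, 0.4]
grip_width: 0.995
grip_force: 0.0
```

```bash
python3 - <<'E'
from h import *
s,c=wrist(); e=s["eef_pos"]; print(e,s["force"]); print("sl",held(c,s,20,18))
E
```

```text
[433.37765525 152.34569013   4.94625887] [-0.46449832  0.11977274  0.36245805]
sl (array([-1.2, -0.8, -0.7, -0.8, -2.1]), array([-1.2, -0.6]))
```

Request:
servo_tool([
  [1,[0,0,0],[0,0,0]],
  [1,[0,0,0],[0,0,0]],
  [1,[0,0,0],[0,0,0]],
  [1,[0,0,0],[0,0,0]],
  [1,[0,0,0],[0,0,0]],
  [1,[0,0,0],[0,0,0]],
  [1,[0,0,-0.015],[0,0,0]],
  [1,[0,0,-0.03],[0,0,0]],
  [1,[0,0,-0.035],[0,0,0]],
  [1,[0,0,-0.025],[0,0,0]],
])

```text
time_s: 15.22
eef_pos: [433.1, 152.3, 111.6]
ee_rot: [0.001, 0.0, 1.0, 0.0]
force: [0.7, -0.0, 0.1]
grip_width: 0.407
grip_force: 40.4
```

Request:
servo_tool([
  [1,[-0.012,0.012,0],[0,0,0]],
  [1,[-0.022,0.022,0],[0,0,0]],
  [1,[-0.025,0.025,0],[0,0,0]],
  [1,[-0.025,0.025,0],[0,0,0]],
  [1,[-0.019,0.018,0],[0,0,0]],
  [1,[-0.005,0.004,0],[0,0,0]],
  [1,[0,0,0],[0,0,0]],
  [1,[0,0,0],[0,0,0]],
])

```text
time_s: 15.88
eef_pos: [540.2, 257.8, 108.8]
ee_rot: [-0.001, 0.0, 1.0, -0.0]
force: [-0.4, -0.3, -1.5]
grip_width: 0.396
grip_force: 40.4
```

```bash
python3 - <<'E'
from h import *
s,c=wrist("w9.png"); e=s["eef_pos"]; print(e,s["dq"].round(2),s["force"]); print(held(c,s,e[2]-4.9+20,18)); print("post",find(c,s,(550,267),66,10), "M",find(c,s,(550,267),40,27),"L",find(c,s,(550,267),26,32),"base",find(c,s,(550,267),12,40))
E
```

```text
[540.17443356 257.75017496 108.81503567] [-0.01 -0.02  0.02  0.   -0.   -0.  ] [-0.35199085 -0.2770614  -1.51321594]
(array([-1.1, -0.8, -0.7, -0.8, -0.7]), array([-1.4, -0.6]))
post [545.4 270.1   6.7 545.4 270.1 543.8 270.7  63.4  56. ] M [ 551.   266.5   26.9  548.2  266.3  539.9  271.3   39.4 2359. ] L [ 551.1  266.1   31.9  542.4  266.1  530.3  263.    25.6 1363. ] base [ 551.1  266.    40.9  544.2  266.1  528.4  264.1   11.2 2494. ]
```

Request:
servo_tool([
  [1,[-0.006,0.0045,0],[0,0,0]],
  [1,[-0.005,0.0045,0],[0,0,0]],
  [1,[0,0,0.01],[0,0,0]],
  [1,[0,0,0.014],[0,0,0]],
  [1,[0,0,0.01],[0,0,0]],
  [1,[0,0,0.006],[0,0,0]],
  [1,[0,0,0.004],[0,0,0]],
  [1,[0,0,0],[0,0,0]],
  [1,[0,0,0],[0,0,0]],
])

```text
time_s: 16.68
eef_pos: [552.0, 267.2, 65.5]
ee_rot: [0.0, 0.0, 1.0, 0.0]
force: [-1.0, 0.7, -0.3]
grip_width: 0.402
grip_force: 40.4
```

Request:
servo_tool([
  [1,[0,-0.0005,0.008],[0,0,0]],
  [1,[0,0,0.008],[0,0,0]],
  [1,[0,0,0.004],[0,0,0]],
  [1,[0,0,0],[0,0,0]],
  [1,[0,0,0],[0,0,0]],
  [-1,[0,0,0],[0,0,0]],
  [-1,[0,0,0],[0,0,0]],
  [-1,[0,0,0],[0,0,0]],
  [-1,[0,0,0],[0,0,0]],
  [-1,[0,0,0],[0,0,0]],
])

```text
time_s: 17.52
eef_pos: [551.9, 266.7, 45.3]
ee_rot: [0.0, 0.0, 1.0, 0.0]
force: [-0.6, -0.1, -0.4]
grip_width: 1.002
grip_force: 0.0
```

Request:
servo_tool([
  [-1,[0,0,-0.02],[0,0,0]],
  [-1,[0,0,-0.035],[0,0,0]],
  [-1,[0,0,-0.035],[0,0,0]],
  [-1,[0.02,-0.02,-0.015],[0,0,0]],
  [-1,[0.025,-0.03,0],[0,0,0]],
  [-1,[0.025,-0.036,0],[0,0,0]],
  [-1,[0.025,-0.036,0],[0,0,0]],
  [-1,[0.025,-0.036,0],[0,0,0]],
  [-1,[0.02,-0.036,0],[0,0,0]],
  [-1,[0.01,-0.036,0],[0,0,0]],
])

```text
time_s: 18.35
eef_pos: [403.2, 41.2, 150.3]
ee_rot: [-0.0, -0.0, 1.0, 0.0]
force: [1.1, -0.0, 0.1]
grip_width: 0.998
grip_force: 0.0
```

```bash
python3 - <<'E'
from h import *
s=sense(); print(s["eef_pos"])
c=capture("top"); save(c,"top2.png"); print("sl",find(c,s,(554,268),60,18),"M",find(c,s,(554,268),40,27))
E
```

```text
[403.19919134  41.2204779  150.32977841]
sl [554.5 268.5  18.1 554.4 268.9 554.4 267.7  58.7  90. ] M [553.2 269.   26.9 553.2 269.1 548.2 263.7  40.  111. ]
```

Request:
servo_tool([
  [-1,[0,-0.036,0],[0,0,0]],
  [-1,[0,-0.036,0],[0,0,0]],
  [-1,[0,-0.036,0],[0,0,0]],
  [-1,[0,-0.036,0],[0,0,0]],
  [-1,[0.005,-0.036,0],[0,0,0]],
  [-1,[0.005,-0.036,0],[0,0,0]],
  [-1,[0.005,-0.036,0],[0,0,0]],
  [-1,[0,-0.036,0],[0,0,0]],
  [-1,[0,-0.03,0],[0,0,0]],
  [-1,[0,-0.015,0],[0,0,0]],
])

```text
time_s: 19.23
eef_pos: [390.0, -294.3, 150.4]
ee_rot: [0.0, 0.001, 1.0, -0.001]
force: [0.7, -0.7, 0.8]
grip_width: 0.999
grip_force: 0.0
```

Request:
servo_tool([
  [-1,[0,0,0.025],[0,0,0]],
  [-1,[0,0,0.025],[0,0,0]],
  [-1,[0,0,0.015],[0,0,0]],
  [-1,[0,0,0],[0,0,0]],
  [-1,[0,0,0],[0,0,0]],
  [-1,[0,0,0],[0,0,0]],
])

```text
time_s: 19.73
eef_pos: [390.9, -291.4, 86.4]
ee_rot: [0.001, 0.0, 1.0, -0.001]
force: [0.5, -0.3, 0.8]
grip_width: 1.003
grip_force: 0.0
```

```bash
python3 - <<'E'
from h import *
s,c=wrist("w10.png"); e=s["eef_pos"]; print(e,s["dq"].round(2)); print("S",find(c,s,(387,-306),14,22))
E
```

```text
[ 390.92014644 -291.39575219   86.41939244] [ 0.   -0.01 -0.    0.   -0.   -0.  ]
S [ 386.1 -308.6   22.1  386.  -308.6  385.4 -308.8   13.4 2142. ]
```

View pics/w10.png

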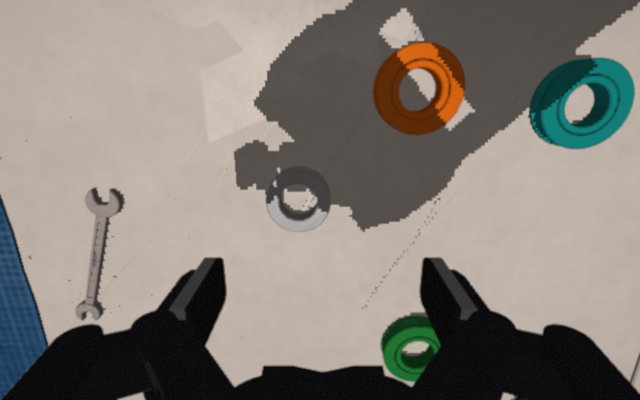

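The plain steel small ring is at (298,199), with the orange look-alike well clear at (420,88).

Request:
servo_tool([
  [-1,[0.003,-0.009,0.01],[0,0,0]],
  [-1,[0.002,-0.008,0.02],[0,0,0]],
  [-1,[0,0,0.02],[0,0,0]],
  [-1,[0,0,0.018],[0,0,0]],
  [-1,[0,0,0.012],[0,0,0]],
  [-1,[0,0,0.0045],[0,0,0]],
  [-1,[0,0,0],[0,0,0]],
  [-1,[0,0,0],[0,0,0]],
])

```text
time_s: 20.45
eef_pos: [385.6, -308.5, 1.3]
ee_rot: [0.0, 0.0, 1.0, -0.0]
force: [0.1, -0.3, 0.1]
grip_width: 0.997
grip_force: 0.0
```

```bash
python3 - <<'E'
from h import *
s,c=wrist(); e=s["eef_pos"]; print(e,s["force"]); print("S",held(c,s,14,22))
E
```

```text
[ 385.57085672 -308.48382779    1.25494174] [ 0.13268518 -0.26499511  0.05083838]
S (array([-1. , -0.6, -0.2, -0.6, -0.5]), array([-0.7, -0.5]))
```

Request:
servo_tool([
  [1,[0,0,-0.001],[0,0,0]],
  [1,[0,0,0],[0,0,0]],
  [1,[0,0,0],[0,0,0]],
  [1,[0,0,0],[0,0,0]],
  [1,[0,0,0],[0,0,0]],
  [1,[0,0,0],[0,0,0]],
  [1,[0,0,-0.015],[0,0,0]],
  [1,[0,0,-0.03],[0,0,0]],
  [1,[0,0,-0.04],[0,0,0]],
  [1,[0,0,-0.04],[0,0,0]],
])

```text
time_s: 21.33
eef_pos: [385.0, -307.4, 128.1]
ee_rot: [-0.001, 0.0, 1.0, 0.001]
force: [0.5, -1.2, -0.5]
grip_width: 0.491
grip_force: 41.0
```

Request:
servo_tool([
  [1,[0,0.02,-0.025],[0,0,0]],
  [1,[0,0.036,0],[0,0,0]],
  [1,[0,0.036,0],[0,0,0]],
  [1,[0,0.036,0],[0,0,0]],
  [1,[0,0.036,0],[0,0,0]],
  [1,[0,0.036,0],[0,0,0]],
  [1,[0,0.036,0],[0,0,0]],
  [1,[0,0.036,0],[0,0,0]],
  [1,[0,0.036,0],[0,0,0]],
  [1,[0,0.036,0],[0,0,0]],
])

```text
time_s: 22.17
eef_pos: [385.1, 37.8, 152.0]
ee_rot: [0.0, 0.0, 1.0, -0.0]
force: [0.2, -0.3, -0.1]
grip_width: 0.493
grip_force: 41.0
```

Request:
servo_tool([
  [1,[-0.005,0.03,0],[0,0,0]],
  [1,[-0.02,0.028,0],[0,0,0]],
  [1,[-0.025,0.028,0],[0,0,0]],
  [1,[-0.025,0.028,0],[0,0,0]],
  [1,[-0.025,0.028,0],[0,0,0]],
  [1,[-0.025,0.028,0],[0,0,0]],
  [1,[-0.018,0.028,0],[0,0,0]],
  [1,[-0.01,0.02,0.01],[0,0,0]],
  [1,[0,0,0.02],[0,0,0]],
  [1,[0,0,0],[0,0,0]],
])

```text
time_s: 23.0
eef_pos: [536.9, 254.5, 118.1]
ee_rot: [-0.003, -0.001, 1.0, -0.001]
force: [0.1, 0.0, -1.5]
grip_width: 0.494
grip_force: 41.0
```

Request:
servo_tool([
  [1,[0,0,0],[0,0,0]],
  [1,[0,0,0],[0,0,0]],
])

```text
time_s: 23.17
eef_pos: [538.7, 253.6, 122.8]
ee_rot: [0.0, 0.0, 1.0, 0.0]
force: [-1.1, -0.2, -0.2]
grip_width: 0.49
grip_force: 41.0
```

```bash
python3 - <<'E'
from h import *
s,c=wrist("w11.png"); e=s["eef_pos"]; print(e,s["dq"].round(2),s["force"]); print(held(c,s,e[2]-2.2+14,22)); print("post",find(c,s,(551,266),66,10), "sl",find(c,s,(551,266),60,18),"M",find(c,s,(551,267),40,27),"L",find(c,s,(550,267),26,32),"base",find(c,s,(550,267),12,40))
E
```

```text
[538.7319887  253.59653011 122.81284784] [-0.01 -0.01 -0.01  0.   -0.   -0.  ] [-1.0513671  -0.19178964 -0.15828591]
(array([-1. , -0.6, -0.2, -0.6, -0.6]), array([-1.2, -1. ]))
post [545.7 269.7   6.9 545.7 269.7 544.3 270.6  64.   62. ] sl [551.2 266.5  17.9 547.5 267.3 541.9 271.   59.2 693. ] M [ 551.   266.6   26.9  547.7  266.4  537.1  269.5   39.5 1640. ] L [ 551.1  266.1   31.9  541.4  266.   530.3  262.2   25.6 1193. ] base [ 551.5  266.    41.   547.7  266.1  528.1  264.9   11.2 2232. ]
```

Request:
servo_tool([
  [1,[-0.006,0.006,0.01],[0,0,0]],
  [1,[-0.0065,0.007,0.015],[0,0,0]],
  [1,[0,0,0.015],[0,0,0]],
  [1,[0,0,0.008],[0,0,0]],
  [1,[0,0,0],[0,0,0]],
  [1,[0,0,0],[0,0,0]],
  [1,[0,0,0.005],[0,0,0]],
  [1,[0,0,0.004],[0,0,0]],
  [1,[0,0,0],[0,0,0]],
  [1,[0,0,0],[0,0,0]],
])

```text
time_s: 24.05
eef_pos: [551.1, 267.0, 64.9]
ee_rot: [-0.0, 0.0, 1.0, -0.0]
force: [0.1, -0.4, -1.2]
grip_width: 0.491
grip_force: 41.0
```

Request:
servo_tool([
  [1,[0,0,0.002],[0,0,0]],
  [1,[0,0,0],[0,0,0]],
  [1,[0,0,0],[0,0,0]],
  [-1,[0,0,0],[0,0,0]],
  [-1,[0,0,0],[0,0,0]],
  [-1,[0,0,0],[0,0,0]],
  [-1,[0,0,0],[0,0,0]],
  [-1,[0,0,0],[0,0,0]],
  [-1,[0,0,-0.015],[0,0,0]],
  [-1,[0,0,-0.03],[0,0,0]],
])

```text
time_s: 24.88
eef_pos: [549.4, 266.5, 105.1]
ee_rot: [-0.003, 0.0, 1.0, -0.001]
force: [-0.0, 0.1, 0.3]
grip_width: 1.0
grip_force: 0.0
```

Request:
servo_tool([
  [-1,[0,0,-0.04],[0,0,0]],
  [-1,[0.01,-0.015,-0.03],[0,0,0]],
  [-1,[0.02,-0.034,0],[0,0,0]],
  [-1,[0.02,-0.034,0],[0,0,0]],
  [-1,[0.02,-0.034,0],[0,0,0]],
  [-1,[0.02,-0.034,0],[0,0,0]],
  [-1,[0.01,-0.034,0],[0,0,0]],
  [-1,[0,-0.03,0],[0,0,0]],
  [-1,[0,-0.02,0],[0,0,0]],
  [-1,[0,-0.01,0],[0,0,0]],
])

```text
time_s: 25.72
eef_pos: [450.9, 20.0, 178.1]
ee_rot: [0.0, 0.001, 1.0, -0.0]
force: [-0.9, -0.6, -1.2]
grip_width: 1.001
grip_force: 0.0
```

Request:
servo_tool([
  [-1,[0,0,0],[0,0,0]],
  [-1,[0,0,0],[0,0,0]],
  [-1,[0,0,0],[0,0,0]],
])

```text
time_s: 25.97
eef_pos: [451.0, 23.1, 177.7]
ee_rot: [-0.0, -0.0, 1.0, 0.0]
force: [-0.2, 0.2, -0.5]
grip_width: 0.999
grip_force: 0.0
```

```bash
python3 - <<'E'
from h import *
s,c=wrist("w12.png"); e=s["eef_pos"]; print(e,s["dq"].round(2)); print("knob",find(c,s,(462,8),91,11), "flange",find(c,s,(462,8),63,17))
c=capture("top"); save(c,"top3.png"); print("S",find(c,s,(554,268),74,22),"sl",find(c,s,(554,268),60,18),"M",find(c,s,(554,268),40,27)); print("knob",find(c,s,(464,10),91,11),"foot",find(c,s,(464,10),8,25))
E
```

```text
[451.03565134  23.0647462  177.72258735] [ 0.01  0.    0.   -0.   -0.   -0.  ]
knob [464.5   9.5  11.5 464.8   9.8 464.6   9.6  90.4 675. ] flange [465.1   9.5  16.9 463.3   9.5 457.1  11.   62.5 544. ]
S [553.8 269.1  21.8 553.4 269.7 553.4 268.7  74.   92. ] sl [556.  272.1  12.2 556.  270.6 560.9 270.9  62.7  20. ] M [552.6 268.7  26.7 551.6 268.8 538.4 257.1  40.   63. ]
knob None foot [444.7   4.2   3.3 444.7   4.2 444.7   4.2   4.8   3. ]
```

View pics/w12.png

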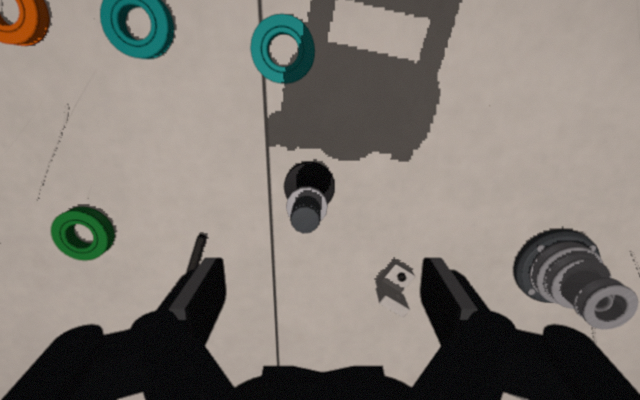

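The stack shows at (585,275), complete and concentric. The pin's knob is at (306,217), upright in its stand. I'll move over it with the fingers partly closed.

Request:
servo_tool([
  [0,[-0.006,-0.006,0.01],[0,0,0]],
  [0,[-0.008,-0.0075,0.015],[0,0,0]],
  [0,[0,0,0.02],[0,0,0]],
  [0,[0,0,0.015],[0,0,0]],
  [0,[0,0,0.006],[0,0,0]],
  [0,[0,0,0],[0,0,0]],
  [0,[0,0,0],[0,0,0]],
  [0,[0,0,0],[0,0,0]],
], squeeze=30)

```text
time_s: 26.73
eef_pos: [465.5, 8.5, 112.5]
ee_rot: [0.001, -0.0, 1.0, -0.0]
force: [0.3, -0.0, -0.2]
grip_width: 0.502
grip_force: 0.0
```

```bash
python3 - <<'E'
from h import *
s,c=wrist("w13.png"); e=s["eef_pos"]; print(e,s["dq"].round(2),s["grip_width"]); print("knob",find(c,s,(464.5,9.5),91,11), "flange",find(c,s,(464.5,9.5),63,17)); print("foot",find(c,s,(464.5,9.5),8,25))
E
```

```text
[465.53108895   8.53015447 112.49576648] [-0.   -0.01 -0.   -0.   -0.   -0.  ] 0.5022282005314143
knob [ 464.2    9.6   11.5  464.1    9.3  463.9    9.4   90.4 1230. ] flange [464.6   9.3  17.  461.6   9.5 456.8   9.5  62.4 950. ]
foot [ 464.9    9.3   24.9  459.9    9.4  456.3    9.1    7.5 1840. ]
```

Request:
servo_tool([
  [0,[0.001,0.001,0.01],[0,0,0]],
  [0,[0,0,0.012],[0,0,0]],
  [0,[0,0,0.012],[0,0,0]],
  [0,[0,0,0.008],[0,0,0]],
  [0,[0,0,0.0025],[0,0,0]],
  [0,[0,0,0],[0,0,0]],
  [0,[0,0,0],[0,0,0]],
  [0,[0,0,0],[0,0,0]],
])

```text
time_s: 27.45
eef_pos: [464.4, 9.5, 68.0]
ee_rot: [0.001, 0.0, 1.0, -0.0]
force: [-1.0, -0.5, -0.7]
grip_width: 0.5
grip_force: 0.0
```

```bash
python3 - <<'E'
from h import *
s,c=wrist("w14.png"); e=s["eef_pos"]; print(e,s["dq"].round(2),s["grip_width"]); print("knob",find(c,s,(464.5,9.5),91,11),held(c,s,91,11), "foot",find(c,s,(464.5,9.5),8,25))
E
```

```text
[464.43446139   9.46043357  67.95460685] [-0.  0.  0.  0. -0.  0.] 0.4995708051708784
knob [ 463.6    9.4   11.8  463.6    9.4  463.3    9.2   90.4 2045. ] (array([ nan, -1.1, -1.6, -2. ,  nan]), array([nan, nan])) foot [ 464.7    9.3   25.   460.2    9.3  456.9    9.2    7.6 2788. ]h.py:45: RuntimeWarning: invalid value encountered in sqrt
  o.append(x.min()+np.sqrt(rad**2-y*y)-e[0]);
  return np.nanmean(a, axis, out=out, keepdims=keepdims)
```

Request:
servo_tool([
  [0.15,[0,0,0],[0,0,0]],
  [0.25,[0,0,0],[0,0,0]],
  [0.35,[0,0,0],[0,0,0]],
  [0.4,[0,0,0],[0,0,0]],
  [0.45,[0,0,0],[0,0,0]],
  [0.5,[0,0,0],[0,0,0]],
  [0.6,[0,0,0],[0,0,0]],
  [0.8,[0,0,0],[0,0,0]],
  [1,[0,0,0],[0,0,0]],
  [1,[0,0,0],[0,0,0]],
], squeeze=30)

```text
time_s: 28.33
eef_pos: [464.1, 9.5, 67.4]
ee_rot: [0.0, 0.0, 1.0, -0.0]
force: [-0.2, 0.4, 2.5]
grip_width: 0.248
grip_force: 29.3
```

Request:
servo_tool([
  [1,[0,0,-0.004],[0,0,0]],
  [1,[0,0,-0.006],[0,0,0]],
  [1,[0,0,0],[0,0,0]],
  [1,[0,0,0],[0,0,0]],
])

```text
time_s: 28.67
eef_pos: [464.2, 9.5, 77.7]
ee_rot: [0.0, 0.0, 1.0, -0.0]
force: [0.2, 0.2, -0.7]
grip_width: 0.243
grip_force: 29.4
```

```bash
python3 - <<'E'
from h import *
s,c=wrist("w15.png"); e=s["eef_pos"]; print(e,s["force"],s["grip_width"],s["grip_force"]); print("knob",find(c,s,(464.5,9.5),101,11), "foot",find(c,s,(464.5,9.5),8,25),"flange",find(c,s,(464.5,9.5),73,17))
E
```

```text
[464.22708693   9.48652192  77.70026375] [ 0.1867484   0.20546832 -0.67418285] 0.24279792609860096 29.37454640865326
knob [ 458.8    9.4   22.7  463.1    9.4  461.1    9.2  100.7 2859. ] foot [ 464.5    9.3   25.1  461.2    9.3  457.3    9.3    7.6 2684. ] flange [456.1   9.2  13.9 455.7   9.2 454.    8.8  72.7 953. ]
```

View pics/w15.png

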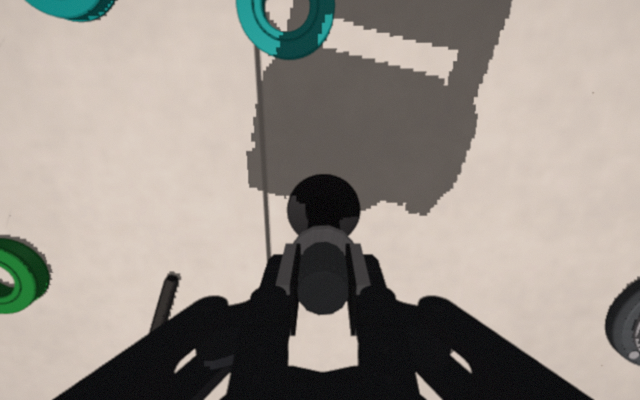

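The pin is up 10 mm, gripped square at (323,280). The stand foot is still flat at (323,210). I'll draw it out straight.

Request:
servo_tool([
  [1,[0,0,-0.006],[0,0,0]],
  [1,[0,0,-0.01],[0,0,0]],
  [1,[0,0,-0.012],[0,0,0]],
  [1,[0,0,-0.012],[0,0,0]],
  [1,[0,0,-0.012],[0,0,0]],
  [1,[0,0,-0.012],[0,0,0]],
  [1,[0,0,-0.015],[0,0,0]],
  [1,[0,0,-0.015],[0,0,0]],
  [1,[0,0,0],[0,0,0]],
])

```text
time_s: 29.47
eef_pos: [465.1, 9.3, 173.9]
ee_rot: [0.002, 0.0, 1.0, -0.001]
force: [0.9, -0.3, -1.3]
grip_width: 0.246
grip_force: 29.4
```

```bash
python3 - <<'E'
from h import *
s,c=wrist("w16.png"); e=s["eef_pos"]; print(e,s["force"],s["grip_width"]); print("tube",find(c,s,(464.5,9.5),58,10), "foot",find(c,s,(464.5,9.5),8,25))
c=capture("top"); save(c,"top4.png")
E
```

```text
[465.11085792   9.3374407  173.90727049] [ 0.91182329 -0.26149451 -1.25268733] 0.24621686488607483
tube [465.1   9.4   9.9 465.    9.4 465.3   9.   57.2 312. ] foot [ 465.3    9.3   25.   464.4    9.   458.5    9.     7.6 1448. ]
```

Request:
servo_tool([
  [1,[0,0.02,0],[0,0,0]],
  [1,[-0.002,0.03,0],[0,0,0]],
  [1,[-0.005,0.034,0],[0,0,0]],
  [1,[-0.01,0.034,0],[0,0,0]],
  [1,[-0.015,0.034,0],[0,0,0]],
  [1,[-0.015,0.034,0],[0,0,0]],
  [1,[-0.015,0.03,0],[0,0,0]],
  [1,[-0.01,0.02,0],[0,0,0]],
  [1,[-0.005,0.01,0],[0,0,0]],
  [1,[0,0,0],[0,0,0]],
])

```text
time_s: 30.4
eef_pos: [540.9, 257.2, 169.3]
ee_rot: [-0.001, -0.001, 1.0, -0.0]
force: [0.0, 0.3, -0.9]
grip_width: 0.245
grip_force: 29.5
```

Request:
servo_tool([
  [1,[0,0,0],[0,0,0]],
  [1,[0,0,0],[0,0,0]],
  [1,[0,0,0],[0,0,0]],
])

```text
time_s: 30.65
eef_pos: [540.8, 254.6, 171.1]
ee_rot: [-0.0, 0.001, 1.0, -0.0]
force: [0.4, 0.2, -1.2]
grip_width: 0.238
grip_force: 29.5
```

```bash
python3 - <<'E'
from h import *
s,c=wrist("w17.png"); e=s["eef_pos"]; print(e,s["dq"].round(2),s["grip_width"]); print("post",find(c,s,(551,266.5),66,10,3), "S",find(c,s,(551,266.5),74,22,3.5),"M",find(c,s,(551,267),40,27),"L",find(c,s,(550,267),26,32),"base",find(c,s,(550,267),12,40))
E
```

```text
[540.79226661 254.64413816 171.05459825] [-0.   -0.   -0.01  0.    0.    0.  ] 0.2384597294946092
post [554.7 266.9  13.  554.9 266.9 556.8 266.8  64.8 403. ] S [ 551.6  266.5   22.1  551.   266.2  545.6  270.8   73.4 1372. ] M [551.3 266.4  26.9 544.1 266.4 535.5 263.6  39.4 953. ] L [551.4 266.   31.9 546.  266.1 531.2 261.4  25.6 875. ] base [ 551.8  265.9   41.1  548.3  266.   530.8  261.6   11.1 1725. ]
```

View pics/w17.png

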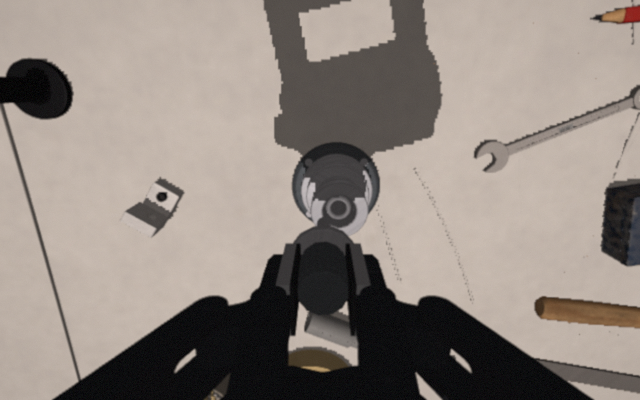

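The bright post lip shows at (339,207) inside the small pulley, with the pin held upright at (323,280). The empty stand is upright at (40,88).

```bash
python3 - <<'E'
from h import *
s,c=wrist(); g=cv2.cvtColor(c["pixels"],cv2.COLOR_RGB2GRAY)
z=g[192:224,320:360]; P=cloud(c,s)
print(onplane(c,[(339,207)],66,s))
# bore: deepest connected region (z<56) inside the lip
m=((P[...,2]<58)).astype(np.uint8); w=np.zeros_like(m); w[198:217,329:350]=m[198:217,329:350]
n,l,st,ce=cv2.connectedComponentsWithStats(w); print(st,ce)
lip=((abs(P[...,2]-65.5)<3)).astype(np.uint8); w=np.zeros_like(m); w[190:226,318:362]=lip[190:226,318:362]
n,l,st,ce=cv2.connectedComponentsWithStats(w); print(st,ce)
t=cv2.resize(z,None,fx=8,fy=8,interpolation=cv2.INTER_CUBIC)
cc=cv2.HoughCircles(cv2.medianBlur(t,5),cv2.HOUGH_GRADIENT,1,60,param1=80,param2=20,minRadius=35,maxRadius=130)
if cc is not None:
    for a in cc[0][:4]: u=[a[0]/8+319.6,a[1]/8+191.6]; print(np.round(u,1),a[2]/8,onplane(c,[u],66,s).round(1))
cv2.imwrite("pics/post.png",t)
E
```

```text
[[552.01800922 266.94060879  66.        ]]
[[     0      0    640    400 255850]
 [   348    198      2      3      4]
 [   331    200     15     12    135]
 [   346    212      4      5     10]
 [   329    216      1      1      1]] [[319.48877858 199.49611491]
 [348.75       198.75      ]
 [337.71851852 205.64444444]
 [348.         214.6       ]
 [329.         216.        ]]
[[     0      0    640    400 255611]
 [   318    190      1      1      1]
 [   360    190      2      2      2]
 [   326    195     25     24    281]
 [   322    206     34     19    105]] [[319.47095782 199.48416148]
 [318.         190.        ]
 [360.5        190.5       ]
 [337.72953737 206.85053381]
 [340.64761905 218.64761905]]
```

View pics/post.png

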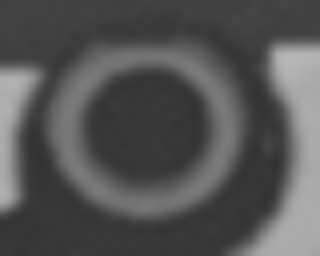

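Request:
servo_tool([
  [1,[-0.005,0.006,0],[0,0,0]],
  [1,[-0.0055,0.006,0.01],[0,0,0]],
  [1,[0,0,0.012],[0,0,0]],
  [1,[0,0,0.01],[0,0,0]],
  [1,[0,0,0.006],[0,0,0]],
  [1,[0,0,0],[0,0,0]],
  [1,[0,0,0],[0,0,0]],
  [1,[0,0,0],[0,0,0]],
])

```text
time_s: 31.42
eef_pos: [551.9, 267.5, 134.0]
ee_rot: [0.001, 0.0, 1.0, 0.0]
force: [0.3, 0.1, -0.1]
grip_width: 0.241
grip_force: 29.5
```

Request:
servo_tool([
  [1,[0.0007,-0.0011,0],[0,0,0]],
  [1,[0,0,0.003],[0,0,0]],
  [1,[0,0,0.004],[0,0,0]],
  [1,[0,0,0.004],[0,0,0]],
  [1,[0,0,0.003],[0,0,0]],
  [1,[0,0,0.003],[0,0,0]],
  [1,[0,0,0],[0,0,0]],
  [1,[0,0,0],[0,0,0]],
])

```text
time_s: 32.08
eef_pos: [550.8, 266.4, 116.1]
ee_rot: [-0.0, 0.0, 1.0, -0.0]
force: [0.5, 0.3, -1.1]
grip_width: 0.245
grip_force: 29.5
```

Request:
servo_tool([
  [1,[-0.0005,0,0.006],[0,0,0]],
  [1,[0,0,0.008],[0,0,0]],
  [1,[0,0,0.008],[0,0,0]],
  [1,[0,0,0.005],[0,0,0]],
  [1,[0,0,0.003],[0,0,0]],
  [1,[0,0,0],[0,0,0]],
  [1,[0,0,0],[0,0,0]],
])

```text
time_s: 32.67
eef_pos: [551.4, 266.4, 86.2]
ee_rot: [-0.0, 0.0, 1.0, -0.0]
force: [0.5, 0.2, -1.3]
grip_width: 0.244
grip_force: 29.5
```

Request:
servo_tool([
  [1,[0,0,0.0015],[0,0,0]],
  [1,[0,0,0.001],[0,0,0]],
  [1,[0,0,0],[0,0,0]],
  [1,[0,0,0],[0,0,0]],
])

```text
time_s: 33.0
eef_pos: [551.4, 266.4, 83.9]
ee_rot: [0.0, 0.0, 1.0, 0.0]
force: [-0.5, -0.3, -0.7]
grip_width: 0.245
grip_force: 29.5
```

Now I'll release gently, rise and check.

Request:
servo_tool([
  [0.45,[0,0,0],[0,0,0]],
  [0.35,[0,0,0],[0,0,0]],
  [0.2,[0,0,0],[0,0,0]],
  [0,[0,0,0],[0,0,0]],
  [-0.2,[0,0,0],[0,0,0]],
  [-0.2,[0,0,0],[0,0,0]],
  [-0.2,[0,0,-0.01],[0,0,0]],
  [-0.2,[0,0,-0.025],[0,0,0]],
  [-0.2,[0,0,-0.035],[0,0,0]],
  [-0.2,[0.03,0,-0.03],[0,0,0]],
])

```text
time_s: 33.83
eef_pos: [524.6, 265.8, 185.4]
ee_rot: [0.002, 0.001, 1.0, 0.0]
force: [0.3, 0.8, 1.1]
grip_width: 0.597
grip_force: 0.0
```

Request:
servo_tool([
  [-1,[0.03,0,0],[0,0,0]],
  [-1,[0.03,0,0],[0,0,0]],
  [-1,[0.02,0,0],[0,0,0]],
  [-1,[0,0,0],[0,0,0]],
  [-1,[0,0,0],[0,0,0]],
  [-1,[0,0,0],[0,0,0]],
])

```text
time_s: 34.33
eef_pos: [442.7, 266.5, 183.9]
ee_rot: [0.001, 0.0, 1.0, 0.0]
force: [-0.3, -0.0, -0.3]
grip_width: 1.003
grip_force: 0.0
```

```bash
python3 - <<'E'
from h import *
s,c=wrist("w18.png"); e=s["eef_pos"]; print(e)
for n,z,r in (("knob",107,11),("flange",79,17),("S",74,22),("sl",60,18),("M",40,27),("L",26,32),("base",12,40)): print(n,find(c,s,(551.5,266.5),z,r,3))
c=capture("top"); save(c,"top5.png"); print("top knob",find(c,s,(554,268),107,11)); print("stand",find(c,s,(468,11),58,10),find(c,s,(468,11),8,25))
E
```

```text
[442.70622484 266.46383117 183.86403107]
knob [550.9 265.8  12.5 550.9 265.8 550.8 266.2 106.4 522. ]
flange [551.3 265.9  17.  548.4 265.8 544.6 266.2  78.5 490. ]
S [550.4 266.5  22.2 548.7 266.2 540.1 267.1  73.6 681. ]
sl [550.5 266.8  21.8 542.1 266.7 536.3 266.3  62.5 185. ]
M [550.4 266.5  27.  543.5 266.3 537.1 267.2  39.5 872. ]
L [550.6 266.   32.  542.7 266.2 530.9 264.8  25.8 726. ]
base [ 550.7  265.9   40.8  546.3  265.8  528.3  266.3   11.4 1243. ]
top knob [555.4 267.5  11.1 555.1 267.4 555.1 265.8 106.4  33. ]
stand [466.8  11.9   9.6 466.8  11.9 465.2  11.9  57.4  18. ] [466.5  10.9  31.8 467.9  10.7 464.5  10.7   7.2 193. ]
```

View pics/w18.png

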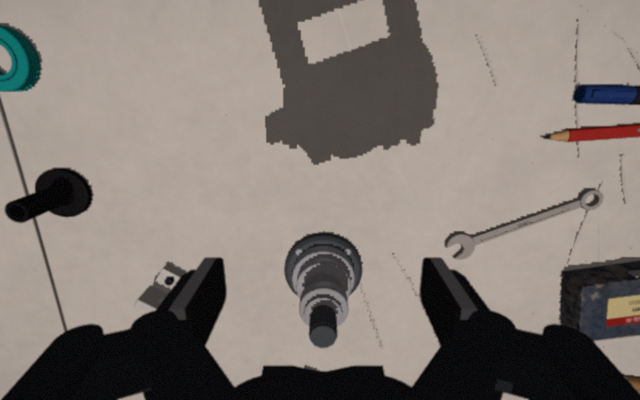

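The stack stands complete at (323,270), and the pin's flange is seated (top at 78.5 mm, knob top at 106.4 mm). The stand is upright at (62,192), the bracket is in place at (165,283), and the arm is clear.

```bash
python3 -c "
from rig import *
print(finish_job())"
```

```text
the job is handed in; nothing more can be done
None
```

The stepped pulley is built on the post with the retaining pin seated, the pin stand upright and the bracket left in place; I handed the job in at about 34 s, and `finish_job()` returned no verdict.

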